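# Line up the carver's mallets by size

## Robot

A 6-joint arm with a two-finger parallel gripper is mounted at the origin on the work surface. World frame = base frame: x ahead of the robot, y to its left, z up, the work surface at z = 0. Lengths are in m, angles in degrees, forces in N, time in s.
With the tool pointing down it reaches from about 0.4 to 0.825 m from the base axis. Payload 7 kg.
Tool frame: the origin (TCP) lies midway between the tips of the shut fingers; the grasp point (between the pads) lies 19 mm behind it (hold_point_z is the distance from the TCP to the grasp point, in m); z points along the fingers, y is the line along which they close (so a half turn about z gives the same grasp; the last joint's range is limited). The gripper opens to 88 mm and grips with 3 to 60 N. Pads are 19 mm wide; open, the fingers measure 130 mm over their backs; the gripper's body (78 mm by 193 mm) begins 47 mm behind the grasp point.
Start: joints at [-55.858, 20.546, 0.682, 0, -70.136, -16.507], TCP at [0.204, -0.643, 0.227] pointing down, gripper open.
Joint ranges: [-176.03, 176.03], [-82.01, 121.73], [-58.28, 71.71], [-173.87, 95.51], [-174.79, -0.11], [-173.66, 173.66]. Speed limits (degrees/s): [136.94, 136.94, 172.46, 180, 180, 180].

## Interface

Orientations are given as [roll, pitch, yaw] about the fixed x, y, z axes, in that order (R = Rz(yaw) Ry(pitch) Rx(roll)).
In Python, from plant import get_state, capture, close_job, hold_point_z gives the robot as it stands.
- The arm moves only by the shell command python3 -m inch 'ROWS' [FORCE]. ROWS is text: rows parted by semicolons, each of 5 numbers parted by spaces: the shift along the tool's x, y, z normalised to -1 to 1, where 1 is 0.15 m, then the turn about the tool's z normalised to -1 to 1, where 1 is 360 degrees, then the opening, from 0 (shut) to 1 (fully open). In form: tx ty tz spin grip; .... A call has exactly 8 rows; each row shifts and turns the commanded pose from where the row before left it, along the tool's axes as they then stand; what a row does not reach is not made up. A row lasts 1/8 s, in which the tool goes at most 62.5 mm and 10.7 degrees, less where a joint would pass 70% of its speed; a pose out of reach is approached as far as the arm can. A call with a number of a shift or a turn outside -1 to 1 is refused whole. A call with a gripper value outside its range is refused whole. The fingers move at their own pace and stop on an object; FORCE is the grip in N (left out, the last holds). Time passes only in rows, so rows that do not move let the fingers close, or fill a call up. It gives the time, the measured TCP pose, the force, the opening and the grip force at its end, in the units of the state.
- get_state(): the state, without advancing time (a new reading comes with each control period).
- capture(name): name is "scene" or "top" or "wrist"; returns a dict with "color" (384x512x3 uint8, blue, green, red), "mtx" (3x3 intrinsics, pixels), "dist_coeffs" ([k1, k2, p1, p2, k3] as OpenCV has them; the pictures are not rectified), "R" (3x3) and "t" (3): a world point X has camera coordinates R X + t. Camera axes: x right, y down, z forward; pixel columns grow to the right and rows downward; lengths in m; the calibration is good to about 2 mm. A picture is of the moment at which its call begins. There is no depth.
- close_job(): hands the job in; it is judged then, once.
The state is a dict: "time_s": time; "joints": joint angles; "qd": joint speeds; "joint_torque": joint torques, N m; "tcp_pos": TCP position; "eef_rot": TCP orientation; "contact_force": force on the tool from outside, world axes, zero at the start; "moment": the same for the moment, N m; "gripper_width": finger opening in m; "gripper_force": force on a finger pad.
Only numpy, scipy, OpenCV 4.12 (cv2) and the standard library are available. Lean on these libraries where they do the work, as an engineer would, in place of code of your own. Each camera call takes 0.05 s, during which the arm holds its last target. There are 200 camera calls.

## Task

Stand the four carver's mallets on the board, head down and upright, one in the middle of each cork pad, in order of size: the smallest on the pad nearest the toggle clamp, then each next bigger one, with the biggest at the far end. Set each one down; do not drop or topple any.

Things in the scene. Friction and masses are not known exactly. Their poses are not given: they have to be found in the camera images.
- mallet_s: the smallest of four loose carver's mallets that stand upright on their heads: 105 mm tall overall; round aluminium head 38 mm across at the foot, 48 mm high and tapering slightly upwards; above it a straight round wooden handle 22 mm in diameter that rises on the same axis to the top (57 mm long). About 0.14 kg. Origin: centre of the head's flat underside; z up along the handle
- mallet_m: the second smallest of four loose carver's mallets that stand upright on their heads: 123 mm tall overall; round aluminium head 46 mm across at the foot, 54 mm high and tapering slightly upwards; above it a straight round wooden handle 22 mm in diameter that rises on the same axis to the top (69 mm long). About 0.22 kg. Origin: centre of the head's flat underside; z up along the handle
- mallet_l: the second biggest of four loose carver's mallets that stand upright on their heads: 141 mm tall overall; round aluminium head 54 mm across at the foot, 60 mm high and tapering slightly upwards; above it a straight round wooden handle 22 mm in diameter that rises on the same axis to the top (81 mm long). About 0.33 kg. Origin: centre of the head's flat underside; z up along the handle
- mallet_xl: the biggest of four loose carver's mallets that stand upright on their heads: 159 mm tall overall; round aluminium head 64 mm across at the foot, 68 mm high and tapering slightly upwards; above it a straight round wooden handle 22 mm in diameter that rises on the same axis to the top (91 mm long). About 0.50 kg. Origin: centre of the head's flat underside; z up along the handle
- pad_a: round cork pad at the -y end (pad frame) of the row: 74 mm across, 4 mm thick, fixed on a pale board (100 x 490 x 16 mm) on the bench; its upper face is 20 mm above the bench. The four like pads a, b, c, d follow one another in that order along their own +y axis, 95 mm from centre to centre. Origin: centre of the underside; z up; y along the board's length, x across it
- pad_b: round cork pad second from the -y end: 74 mm across, 4 mm thick, fixed on a pale board (100 x 490 x 16 mm) on the bench; its upper face is 20 mm above the bench. The four like pads a, b, c, d follow one another in that order along their own +y axis, 95 mm from centre to centre. Origin: centre of the underside; z up; y along the board's length, x across it
- pad_c: round cork pad third from the -y end: 74 mm across, 4 mm thick, fixed on a pale board (100 x 490 x 16 mm) on the bench; its upper face is 20 mm above the bench. The four like pads a, b, c, d follow one another in that order along their own +y axis, 95 mm from centre to centre. Origin: centre of the underside; z up; y along the board's length, x across it
- pad_d: round cork pad at the +y end of the row: 74 mm across, 4 mm thick, fixed on a pale board (100 x 490 x 16 mm) on the bench; its upper face is 20 mm above the bench. The four like pads a, b, c, d follow one another in that order along their own +y axis, 95 mm from centre to centre. Origin: centre of the underside; z up; y along the board's length, x across it
- clamp: fixed steel toggle clamp with a red grip, 70 mm high, pressing on one end of the board, beyond pad a or pad d (which end differs from start to start; a low dark wooden block stands at the other end). Its grip points away from the robot. Origin: under its base plate, from the centre of the nearest pad 85 mm in the pads' +x and 79.5 mm along the row
There are look-alikes about, which are no part of the job. Leave any orange or red look-alike of the mallet_m alone.

How it is judged:
By the outcome, as a careful person would: the job done as asked, in the order asked, and still so for the second after the job is handed in, with the robot touching nothing.
It also fails if it takes over 102 s, if anything falls off the work surface, if the arm or the gripper's body presses on something with over 40 N, if the wrist force passes 120 N, or if a joint passes its speed limit or range.

## Working session

There is one attempt and no reset: what is moved stays moved. The work goes in short steps, Python scripts to look and compute and a shell command to move; the robot and the scene stay as the last step left them, time stands still between calls to the robot, and variables do not carry over. Pictures are saved under pics/ and viewed, at most 14 in all, crops included, and the job is handed in when it is done.

```bash
ls; mkdir -p pics
python3 - <<'E'
from plant import *
import cv2
for n in("scene","top"):
    c=capture(n);cv2.imwrite(f"pics/{n}0.png",c["color"]);print(n,c["mtx"].round(1).tolist(),c["R"].round(3).tolist(),c["t"].round(3).tolist(),c["dist_coeffs"])
s=get_state();print(s,hold_point_z)
E
```

```text
pics
scene [[433.2, 0.0, 257.0], [0.0, 433.2, 189.7], [0.0, 0.0, 1.0]] [[-0.784, 0.621, 0.005], [0.355, 0.455, -0.817], [-0.51, -0.638, -0.577]] [0.394, -0.158, 1.462] [-0.0157863  0.         0.         0.         0.       ]
top [[361.9, 0.0, 249.6], [0.0, 361.9, 192.0], [0.0, 0.0, 1.0]] [[-0.011, -0.999, -0.04], [-0.996, 0.014, -0.087], [0.088, 0.039, -0.995]] [0.045, 0.523, 0.814] [0.02816435 0.         0.         0.         0.        ]
{'time_s': 0.1, 'joints': array([-5.58570396e+01,  2.05879154e+01,  6.38281832e-01, -1.75565397e-02,
       -7.01356305e+01, -1.65063521e+01]), 'qd': array([-0.01363497, -0.02681611,  0.10498709,  0.06939846, -0.05641806,
        0.02891978]), 'joint_torque': array([-2.02739117e-03, -5.84160054e+01,  2.93750542e+01,  7.01547012e+00,
        1.01073092e-02, -7.78830713e-05]), 'tcp_pos': array([ 0.20434205, -0.64286218,  0.22570472]), 'eef_rot': array([ 1.79913560e+02, -8.40270780e-03, -1.62369363e+02]), 'contact_force': array([ 0.20744841,  0.6938355 , -0.40527866]), 'moment': array([-0.00656504,  0.01391535,  0.00845121]), 'gripper_force': 0.0, 'gripper_width': 0.08743724894243517} 0.0188
```

View pics/scene0.png

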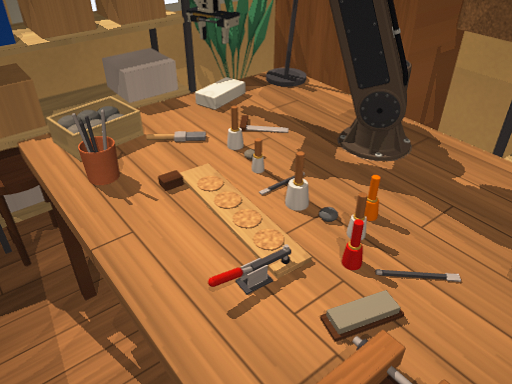

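View pics/top0.png

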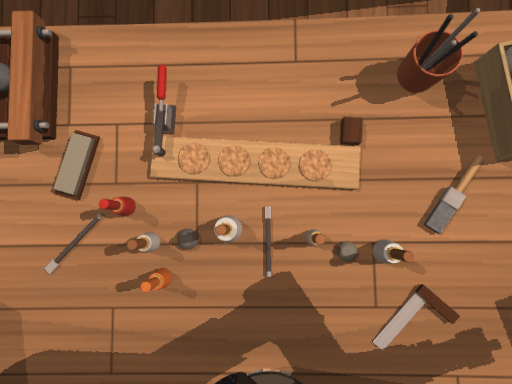

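The scene shows four aluminium-headed mallets at scene pixels (235,130), (258,160), (297,190) and (357,225). In the top view they are at (388,252), (315,239), (228,230) and (145,243). The look-alikes are red at scene (353,250) / top (118,206) and orange at scene (373,205) / top (157,280). There are also dark discs at top (187,239) and (347,251). The pads are at top (194..315,158..165), and the clamp is at their left (+y) end.

Run:
```python
import cv2,numpy as np
t=cv2.imread("pics/top0.png");s=cv2.imread("pics/scene0.png")
a=cv2.resize(t[195:300,95:425],(792,252),interpolation=cv2.INTER_CUBIC)
b=cv2.resize(s[95:285,210:400],(330,330),interpolation=cv2.INTER_CUBIC)
o=np.zeros((590,792,3),np.uint8);o[:252]=a;o[256:586,:330]=b
c=cv2.resize(s[155:295,160:320],(400,330),interpolation=cv2.INTER_CUBIC);o[256:586,340:740]=c
cv2.imwrite("pics/crop1.png",o)
```

```text
(no output)
```

View pics/crop1.png

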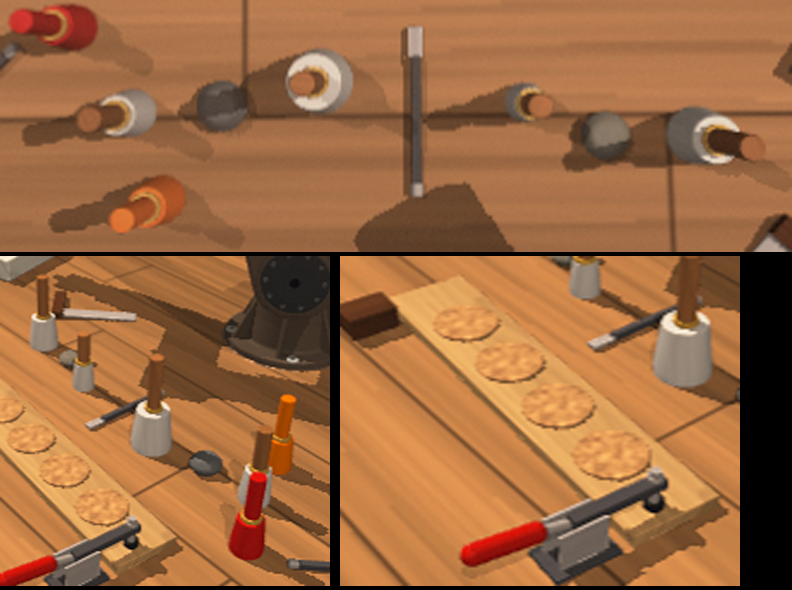

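```bash
cat > h.py <<'E'
import cv2,numpy as np
from plant import *
def ray(c,p):
    u=cv2.undistortPoints(np.array([[p]],float),c["mtx"],c["dist_coeffs"])[0,0]
    R=np.array(c["R"]);d=R.T@np.array([u[0],u[1],1]);return -R.T@np.array(c["t"]).ravel(),d/np.linalg.norm(d)
def onz(c,p,z):
    o,d=ray(c,p);return o+d*(z-o[2])/d[2]
def tri(*cp):
    A=np.zeros((3,3));b=np.zeros(3);L=[ray(*x) for x in cp]
    for o,d in L:
        P=np.eye(3)-np.outer(d,d);A+=P;b+=P@o
    X=np.linalg.solve(A,b);return X,max(np.linalg.norm((np.eye(3)-np.outer(d,d))@(X-o)) for o,d in L)
def proj(c,X):
    return cv2.projectPoints(np.array([X],float),cv2.Rodrigues(np.array(c["R"]))[0],np.array(c["t"],float),c["mtx"],c["dist_coeffs"])[0][0,0]
E
python3 - <<'E'
from h import *
T=capture("top");S=capture("scene")
for n,a,b in[("A",(132.5,244.2),(361.4,197.5)),("B",(220,230),(299.8,153.1)),("C",(320.4,239.2),(258.4,141.6)),("D",(408.3,256.7),(234.8,108.2))]:
    X,e=tri((T,a),(S,b));print(n,X.round(4),round(e,4))
def blob(c,seed,r):
    im=c["color"];lab=cv2.cvtColor(im,cv2.COLOR_BGR2LAB)[:,:,1]
    x,y=map(int,seed);w=lab[y-r:y+r+1,x-r:x+r+1]
    th,m=cv2.threshold(cv2.GaussianBlur(w,(0,0),1),0,255,cv2.THRESH_OTSU)
    m=cv2.morphologyEx(m,cv2.MORPH_CLOSE,np.ones((5,5)))
    k=max(cv2.findContours(m,0,1)[0],key=cv2.contourArea);e=cv2.fitEllipse(cv2.convexHull(k))
    return (e[0][0]+x-r,e[0][1]+y-r),e[1]
P=[]
for a,b in zip([(194,158),(234,160),(274,162),(315,165)],[(268.4,239),(247.2,218.2),(228,200.4),(210.4,183)]):
    pa,ea=blob(T,a,19);X,e=tri((T,pa),(S,b));Z=onz(T,pa,.02);P.append(Z)
    print(np.round(pa,1),np.round(ea,1),"tri",X.round(4),round(e,4),"onz top",Z.round(4),"scene",onz(S,b,.02).round(4))
print(np.linalg.norm(np.diff(P,axis=0),axis=1))
E
```

```text
A [0.4113 0.2759 0.117 ] 0.0004
B [0.4386 0.0909 0.1607] 0.0001
C [ 0.4152 -0.1081  0.0989] 0.002
D [ 0.3823 -0.2685  0.1372] 0.002
[193.6 157.7] [28.7 29.4] tri [0.6053 0.1706 0.0211] 0.0013 onz top [0.6065 0.1699 0.02  ] scene [0.6035 0.1706 0.02  ]
[234.  159.6] [30.3 30.5] tri [0.5982 0.076  0.0211] 0.0025 onz top [0.6003 0.0745 0.02  ] scene [0.5956 0.0768 0.02  ]
[274.4 161.8] [30.6 30.9] tri [ 0.5914 -0.0181  0.0192] 0.0028 onz top [ 0.5934 -0.0199  0.02  ] scene [ 0.5903 -0.015   0.02  ]
[315.6 164. ] [30.5 31.4] tri [ 0.5843 -0.1134  0.0214] 0.0024 onz top [ 0.5864 -0.1152  0.02  ] scene [ 0.5818 -0.1131  0.02  ]
[0.09562551 0.09460368 0.09553698]
```

Heights identify the mallets: A 0.117 is m, B 0.161 is xl, C 0.099 is s and D 0.137 is l. From the clamp end, s, m, l, xl go to pads P1..P4. First I turn so the fingers close across the board and rise a little.

```bash
cat >> h.py <<'E'
import sys
from scipy.spatial.transform import Rotation as Ro
def go(x,y,z,yaw=None):
    s=get_state();p=s["tcp_pos"];r=Ro.from_euler("xyz",s["eef_rot"],degrees=True)
    d=r.inv().apply(np.array([x,y,z])-p)/.15
    print("t",round(s["time_s"],2),"tcp",p.round(4),"rpy",s["eef_rot"].round(2),"shift",d.round(3),"spin",None if yaw is None else round(((s["eef_rot"][2]-yaw+180)%360-180)/360,4),"w",round(s["gripper_width"],4))
E
python3 -m inch '0 0 -0.05 -0.0271 0.6;0 0 -0.05 -0.0271 0.6;0 0 -0.05 -0.0271 0.6;0 0 -0.05 -0.0271 0.6;0 0 -0.05 -0.0271 0.6;0 0 -0.05 -0.0271 0.6;0 0 -0.05 -0.0271 0.6;0 0 -0.05 0 0.6' 40
python3 -c "from h import *;go(.415,-.108,.285,-94)"
```

```text
time_s: 1.2
tcp_pos: [0.2044, -0.6431, 0.2866]
eef_rot: [180.0, 0.0, -94.1]
contact_force: [0.1, -0.5, -0.7]
gripper_width: 0.0525
gripper_force: 0.0
t 1.2 tcp [ 0.2044 -0.6431  0.2866] rpy [ 1.7999e+02  3.0000e-02 -9.4140e+01] shift [-3.66  -1.143  0.012] spin -0.0004 w 0.0525
```

```bash
python3 -m inch '-0.3 -0.1 0 0 0.6;-0.3 -0.1 0 0 0.6;-0.3 -0.1 0 0 0.6;-0.3 -0.1 0 0 0.6;-0.3 -0.1 0 0 0.6;-0.3 -0.1 0 0 0.6;-0.3 -0.1 0 0 0.6;-0.3 -0.1 0 0 0.6'
python3 -m inch '-0.3 -0.09 0 0 0.6;-0.3 -0.09 0 0 0.6;-0.3 -0.09 0 0 0.6;-0.3 -0.07 0 0 0.6;-0.06 0 0 0 0.6;0 0 0 0 0.6;0 0 0 0 0.6;0 0 0 0 0.6'
python3 -c "
from h import *;go(.415,-.108,.285,-94)
c=capture('wrist');cv2.imwrite('pics/w1.png',c['color']);R=np.array(c['R']);print(-R.T@c['t'],R.round(3).tolist(),proj(c,[.415,-.108,.1]))"
```

```text
time_s: 2.2
tcp_pos: [0.35, -0.2913, 0.2869]
eef_rot: [-180.0, -0.0, -94.4]
contact_force: [0.6, -0.4, 0.2]
gripper_width: 0.0527
gripper_force: 0.0
time_s: 3.2
tcp_pos: [0.4138, -0.1087, 0.2866]
eef_rot: [180.0, -0.0, -94.2]
contact_force: [0.7, 0.3, 1.0]
gripper_width: 0.0529
gripper_force: 0.0
t 3.2 tcp [ 0.4138 -0.1087  0.2866] rpy [180.   -0.  -94.2] shift [-0.005 -0.008  0.011] spin -0.0005 w 0.0529
[ 0.40938387 -0.1754021   0.4445014 ] [[-0.997, 0.073, 0.0], [0.071, 0.966, 0.25], [0.018, 0.249, -0.968]] [250.21861004 177.85513344]
```

View pics/w1.png

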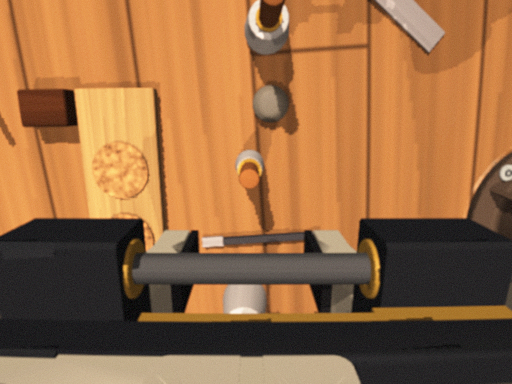

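The wrist view shows mallet_s's handle top at (249,176), against a predicted (250,178). P4 is at about (120,169). I'll refine both across views.

Run:
```python
from h import *
W=capture("wrist");T=capture("top");im=W["color"]
hsv=cv2.cvtColor(im,cv2.COLOR_BGR2HSV)
w=im[160:192,234:266]
g=cv2.cvtColor(im,cv2.COLOR_BGR2LAB)[:,:,1]
# handle-top disc
m=((g>np.percentile(g[168:184,242:256],40)-4)[160:192,234:266]).astype(np.uint8)
n,l,st,ce=cv2.connectedComponentsWithStats(m);i=l[16,15];print(st[i],ce[i]+[234,160])
print("s W onz.105",onz(W,(249,176.5),.105).round(4),"tri",tri((W,(249,176.5)),(T,(320.4,239.2)))[0].round(4))
w=cv2.GaussianBlur(g[138:202,85:152],(0,0),1)
_,m=cv2.threshold(w,0,255,cv2.THRESH_OTSU);m=cv2.morphologyEx(m,cv2.MORPH_CLOSE,np.ones((7,7)))
m[:,:0]=0
k=max(cv2.findContours(m,0,1)[0],key=cv2.contourArea);e=cv2.fitEllipse(cv2.convexHull(k));p=(e[0][0]+85,e[0][1]+138)
print("P4",p,e[1],onz(W,p,.02).round(4),tri((W,p),(T,(315.6,164.)))[0].round(4), "proj .5850,-.1145", proj(W,[.5850,-.1145,.02]))
go(.415,-.108,.105-.028-.019,-94)
```

```text
[  5   8  20  21 320] [248.409375 177.846875]
s W onz.105 [ 0.4161 -0.1104  0.105 ] tri [ 0.4164 -0.1093  0.0991]
P4 (131.08494567871094, 167.91784286499023) (68.26268768310547, 78.27788543701172) [ 0.5679 -0.1165  0.02  ] [ 0.5861 -0.1158 -0.0127] proj .5850,-.1145 [118.3475543  170.43279241]
t 3.35 tcp [ 0.4139 -0.1084  0.2865] rpy [ 1.7999e+02 -1.0000e-02 -9.4160e+01] shift [-0.004 -0.007  1.524] spin -0.0004 w 0.0525
```

```bash
python3 -m inch '0.007 -0.014 0.22 0 0.6;0 0 0.22 0 0.6;0 0 0.22 0 0.6;0 0 0.22 0 0.6;0 0 0.22 0 0.6;0 0 0.22 0 0.6;0 0 0.14 0 0.6;0 0 0.04 0 0.6' 40
python3 -m inch '0 0 0 0 0.4;0 0 0 0 0.3;0 0 0 0 0;0 0 0 0 0;0 0 0 0 0;0 0 0 0 0;0 0 0 0 0;0 0 0 0 0'
python3 -c "from h import *;go(.6060,.1702,.0815,-94);go(.415,-.1,.18,-94)"
```

```text
time_s: 4.35
tcp_pos: [0.4153, -0.1094, 0.0605]
eef_rot: [179.9, -0.0, -94.1]
contact_force: [0.0, 0.5, 0.2]
gripper_width: 0.0526
gripper_force: 0.0
time_s: 5.35
tcp_pos: [0.4165, -0.1089, 0.0621]
eef_rot: [-179.9, 0.0, -94.1]
contact_force: [-0.9, 1.4, 6.0]
gripper_width: 0.0217
gripper_force: 40.0
t 5.35 tcp [ 0.4165 -0.1089  0.0621] rpy [-179.95    0.    -94.05] shift [-1.946 -1.129 -0.128] spin -0.0001 w 0.0217
t 5.35 tcp [ 0.4165 -0.1089  0.0621] rpy [-179.95    0.    -94.05] shift [-0.059  0.013 -0.786] spin -0.0001 w 0.0217
```

```bash
python3 -m inch '0 0 -0.05 0 0;0 0 -0.15 0 0;0 0 -0.2 0 0;0 0 -0.2 0 0;0 0 -0.15 0 0;0 0 -0.05 0 0;-0.1 -0.06 0 0 0;-0.2 -0.11 0 0 0'
python3 -m inch '-0.25 -0.15 0 0 0;-0.25 -0.15 0 0 0;-0.25 -0.15 0 0 0;-0.25 -0.15 0 0 0;-0.25 -0.15 0 0 0;-0.2 -0.11 0 0 0;-0.12 -0.06 0 0 0;0 0 0 0 0'
python3 -c "
from h import *;go(.606,.1702,.0815,-94)
c=capture('wrist');cv2.imwrite('pics/w2.png',c['color'])
for p in ([.6060,.1702,.02],[.5995,.0752,.02],[.5927,-.0195,.02],[.4386,.0909,.159],[.4113,.2759,.123]):print(proj(c,p).round(1))"
```

```text
time_s: 6.35
tcp_pos: [0.4444, -0.0655, 0.1808]
eef_rot: [179.9, -0.0, -94.2]
contact_force: [0.1, -0.4, -1.6]
gripper_width: 0.0213
gripper_force: 40.0
time_s: 7.35
tcp_pos: [0.599, 0.1604, 0.1799]
eef_rot: [179.9, -0.1, -94.0]
contact_force: [-0.3, -0.6, -0.7]
gripper_width: 0.0213
gripper_force: 40.0
t 7.35 tcp [0.599  0.1604 0.1799] rpy [ 1.7989e+02 -7.0000e-02 -9.4010e+01] shift [-0.069 -0.043  0.656] spin -0.0 w 0.0213
[244.6 192.9]
[244.  91.]
[243.7 -24.5]
[545.6  87.8]
[504.2 340. ]
```

View pics/w2.png

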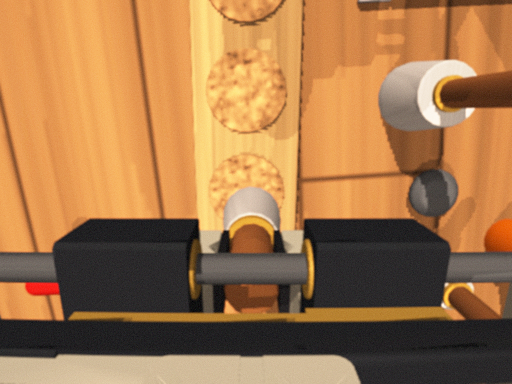

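P2 shows at (247,91), against a predicted (244,91), so the pad row's x is about 2.5 mm smaller than I had. That agrees with the two-view triangulation, so I'm using P1=(.6045,.170).

```bash
python3 -m inch '-0.035 -0.02 0.05 0 0;-0.034 -0.013 0.1 0 0;0 0 0.15 0 0;0 0 0.15 0 0;0 0 0.1 0 0;0 0 0.05 0 0;0 0 0.02 0 0;0 0 0 0 0'
python3 -c "
from h import *;go(.6045,.1702,.0815,-94);print(get_state()['contact_force'])
c=capture('wrist');t=capture('top');cv2.imwrite('pics/w3.png',np.vstack([np.hstack([cv2.resize(c['color'][150:240,180:320],(560,360),interpolation=2)]),np.hstack([cv2.resize(t['color'][125:195,140:250],(346,220),interpolation=2),np.zeros((220,214,3),np.uint8)])]))"
```

```text
time_s: 8.4
tcp_pos: [0.605, 0.1693, 0.0889]
eef_rot: [-180.0, 0.0, -94.1]
contact_force: [-0.7, -0.1, -0.4]
gripper_width: 0.0213
gripper_force: 40.0
t 8.4 tcp [0.605  0.1693 0.0889] rpy [-1.7997e+02  2.0000e-02 -9.4070e+01] shift [-0.006  0.004  0.05 ] spin -0.0002 w 0.0213
[-0.67489023 -0.10861278 -0.41346941]
```

View pics/w3.png

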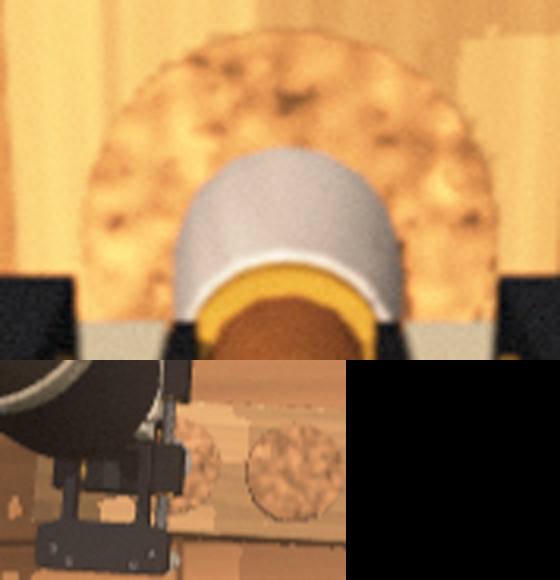

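Concentric across the board to within a pixel (head centre 289, pad centre 288), and within about 1 mm along the row. Lowering gently.

```bash
python3 -m inch '0 0 0.015 0 0;0 0 0.01 0 0;0 0 0.01 0 0;0 0 0.007 0 0;0 0 0.003 0 0;0 0 0 0 0;0 0 0 0 0;0 0 0 0 0'
python3 -c "
from h import *;print(get_state()['tcp_pos'],get_state()['contact_force'])"
```

```text
time_s: 9.5
tcp_pos: [0.6048, 0.1692, 0.0822]
eef_rot: [-180.0, 0.0, -94.1]
contact_force: [-2.6, -0.9, 4.9]
gripper_width: 0.0212
gripper_force: 40.0
[0.60477725 0.16915921 0.08219497] [-2.60297503 -0.92053028  4.89568058]
```

```bash
python3 -m inch '0 0 0 0 0.35;0 0 0 0 0.5;0 0 0 0 0.6;0 0 -0.1 0 0.6;0 0 -0.3 0 0.6;0 0 -0.35 0 0.6;0 0 -0.35 0 0.6;0 0 -0.25 0 0.6'
python3 -c "
from h import *;go(.41,.276,.285,-94)"
```

```text
time_s: 10.5
tcp_pos: [0.6052, 0.1691, 0.2886]
eef_rot: [-179.8, 0.1, -94.1]
contact_force: [-0.3, 0.1, -0.1]
gripper_width: 0.0529
gripper_force: 0.0
t 10.5 tcp [0.6052 0.1691 0.2886] rpy [-1.798e+02  1.100e-01 -9.406e+01] shift [-0.618  1.348  0.02 ] spin -0.0002 w 0.0529
```

```bash
python3 -m inch '-0.1 0.2 0 0 0.6;-0.11 0.25 0 0 0.6;-0.12 0.25 0 0 0.6;-0.12 0.25 0 0 0.6;-0.1 0.25 0 0 0.6;-0.068 0.148 0 0 0.6;0 0 0 0 0.6;0 0 0 0 0.6'
python3 -c "
from h import *;go(.41,.276,.285,-94)
c=capture('wrist');t=capture('top');cv2.imwrite('pics/w4.png',np.hstack([cv2.resize(c['color'][80:240,150:370],(495,360),interpolation=2),cv2.resize(t['color'][125:195,140:250],(300,360),interpolation=2)]))
for z in (.117,.123):print(proj(c,[.4113,.2759,z]).round(1))
for p in ([.4386,.0909,.159],[.4386,.0909,0.],[.6045,.1702,.125],[.6045,.1702,.02]):print(proj(t,p).round(1))"
```

```text
time_s: 11.5
tcp_pos: [0.4099, 0.276, 0.2851]
eef_rot: [-180.0, 0.1, -94.0]
contact_force: [-0.1, 0.1, -0.4]
gripper_width: 0.0527
gripper_force: 0.0
t 11.5 tcp [0.4099 0.276  0.2851] rpy [-1.7996e+02  5.0000e-02 -9.4040e+01] shift [ 0.    -0.001  0.001] spin -0.0001 w 0.0527
[250.1 180.5]
[250.1 181.8]
[220.2 230. ]
[228.3 228.8]
[183.6 149.4]
[193.5 158.5]
```

View pics/w4.png

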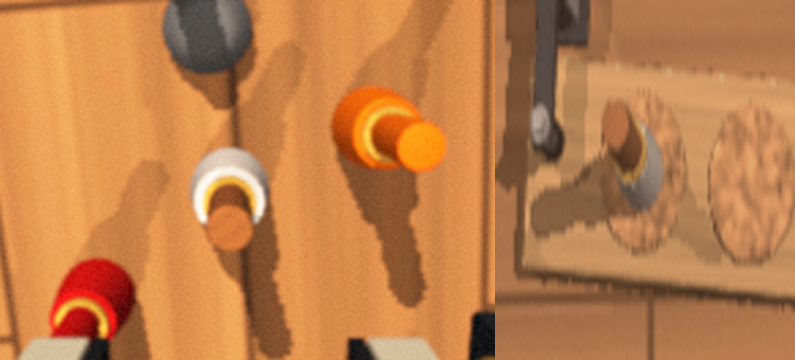

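mallet_s stands upright, centred on its pad. m's handle top is at wrist (252,181), within 1.5 mm of the prediction. The red and orange look-alikes are clear of the fingers, so I'm descending.

```bash
python3 -m inch '0 0 0.2 0 0.6;0 0 0.24 0 0.6;0 0 0.24 0 0.6;0 0 0.24 0 0.6;0 0 0.24 0 0.6;0 0 0.16 0 0.6;0 0 0.06 0 0.6;0 0 0.02 0 0.6' 40
python3 -m inch '0 0 0 0 0.4;0 0 0 0 0.3;0 0 0 0 0;0 0 0 0 0;0 0 0 0 0;0 0 0 0 0;0 0 0 0 0;0 0 0 0 0'
python3 -c "from h import *;go(.598,.0757,.195,-94)"
```

```text
time_s: 12.6
tcp_pos: [0.4101, 0.2758, 0.0742]
eef_rot: [180.0, -0.0, -94.1]
contact_force: [0.0, 0.6, -0.0]
gripper_width: 0.0526
gripper_force: 0.0
time_s: 13.6
tcp_pos: [0.4097, 0.2762, 0.0747]
eef_rot: [-180.0, 0.0, -94.1]
contact_force: [-1.8, 0.6, 5.2]
gripper_width: 0.0216
gripper_force: 40.0
t 13.6 tcp [0.4097 0.2762 0.0747] rpy [-1.7998e+02  2.0000e-02 -9.4060e+01] shift [ 1.244 -1.347 -0.802] spin -0.0002 w 0.0216
```

```bash
python3 -m inch '0 0 -0.05 0 0;0 0 -0.15 0 0;0 0 -0.2 0 0;0 0 -0.2 0 0;0 0 -0.15 0 0;0 0 -0.05 0 0;0.06 -0.06 0 0 0;0.12 -0.13 0 0 0'
python3 -m inch '0.17 -0.18 0 0 0;0.18 -0.2 0 0 0;0.18 -0.2 0 0 0;0.18 -0.2 0 0 0;0.17 -0.18 0 0 0;0.12 -0.13 0 0 0;0.064 -0.067 0 0 0;0 0 0 0 0'
python3 -c "from h import *;go(.598,.0757,.102,-94)"
```

```text
time_s: 14.6
tcp_pos: [0.4359, 0.2463, 0.1933]
eef_rot: [179.9, -0.1, -94.0]
contact_force: [-0.4, 0.3, -1.7]
gripper_width: 0.0213
gripper_force: 40.0
time_s: 15.6
tcp_pos: [0.5978, 0.0745, 0.193]
eef_rot: [179.9, -0.0, -94.2]
contact_force: [0.9, 0.2, -1.7]
gripper_width: 0.0216
gripper_force: 40.0
t 15.6 tcp [0.5978 0.0745 0.193 ] rpy [ 1.7989e+02 -5.0000e-02 -9.4170e+01] shift [-0.009 -0.002  0.607] spin -0.0005 w 0.0216
```

```bash
python3 -m inch '-0.005 0 0.05 0 0;0 0 0.1 0 0;0 0 0.15 0 0;0 0 0.15 0 0;0 0 0.1 0 0;0 0 0.04 0 0;0 0 0.01 0 0;0 0 0 0 0'
python3 -c "
from h import *;go(.598,.0757,.0947,-94)
c=capture('wrist');t=capture('top');cv2.imwrite('pics/w5.png',np.hstack([cv2.resize(c['color'][150:240,180:320],(560,360),interpolation=2)]))"
```

```text
time_s: 16.6
tcp_pos: [0.5984, 0.0764, 0.1049]
eef_rot: [-179.9, 0.0, -94.1]
contact_force: [0.2, 0.4, -0.9]
gripper_width: 0.0211
gripper_force: 40.0
t 16.6 tcp [0.5984 0.0764 0.1049] rpy [-1.7995e+02  2.0000e-02 -9.4060e+01] shift [0.005 0.002 0.068] spin -0.0002 w 0.0211
```

View pics/w5.png

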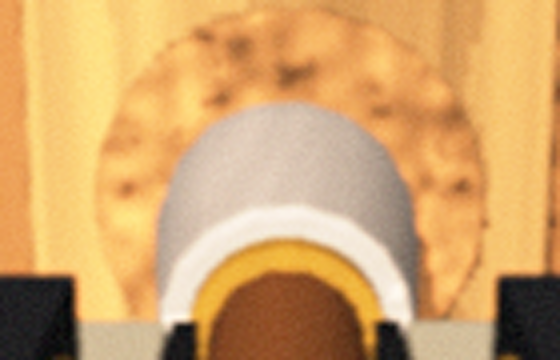

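```bash
python3 -m inch '0.007 0.006 0.02 0 0;0 0 0.015 0 0;0 0 0.012 0 0;0 0 0.01 0 0;0 0 0.006 0 0;0 0 0.003 0 0;0 0 0 0 0;0 0 0 0 0'
python3 -c "
from h import *;go(.598,.0757,.0947,-94)"
```

```text
time_s: 17.7
tcp_pos: [0.597, 0.0752, 0.0948]
eef_rot: [-180.0, 0.0, -94.1]
contact_force: [-2.1, -0.2, 4.0]
gripper_width: 0.0218
gripper_force: 40.0
t 17.7 tcp [0.597  0.0752 0.0948] rpy [-179.99    0.    -94.07] shift [-0.004 -0.006  0.001] spin -0.0002 w 0.0218
```

```bash
python3 -m inch '0 0 0 0 0.35;0 0 0 0 0.5;0 0 0 0 0.6;0 0 -0.1 0 0.6;0 0 -0.3 0 0.6;0 0 -0.35 0 0.6;0 0 -0.35 0 0.6;0 0 -0.2 0 0.6'
python3 -c "
from h import *;go(.382,-.2685,.29,-94)"
```

```text
time_s: 18.7
tcp_pos: [0.5978, 0.0753, 0.2941]
eef_rot: [-179.7, 0.1, -94.1]
contact_force: [-0.6, 0.2, -0.4]
gripper_width: 0.0526
gripper_force: 0.0
t 18.7 tcp [0.5978 0.0753 0.2941] rpy [-1.7972e+02  1.1000e-01 -9.4050e+01] shift [2.388 1.273 0.017] spin -0.0002 w 0.0526
```

```bash
python3 -m inch '0.15 0.08 0 0 0.6;0.25 0.13 0 0 0.6;0.28 0.15 0 0 0.6;0.28 0.15 0 0 0.6;0.28 0.15 0 0 0.6;0.28 0.15 0 0 0.6;0.28 0.15 0 0 0.6;0.28 0.15 0 0 0.6'
python3 -m inch '0.2 0.11 0 0 0.6;0.1 0.05 0 0 0.6;0.01 0 0 0 0.6;0 0 0 0 0.6;0 0 0 0 0.6;0 0 0 0 0.6;0 0 0 0 0.6;0 0 0 0 0.6'
python3 -c "
from h import *;go(.382,-.2685,.29,-94)
c=capture('wrist');t=capture('top');cv2.imwrite('pics/w6.png',np.hstack([cv2.resize(c['color'][80:240,150:370],(495,360),interpolation=2),cv2.resize(t['color'][125:195,140:250],(300,360),interpolation=2)]))
for z in (.137,.141):print(proj(c,[.3823,-.2685,z]).round(1))"
```

```text
time_s: 19.7
tcp_pos: [0.4067, -0.2254, 0.2894]
eef_rot: [-180.0, 0.0, -94.1]
contact_force: [0.3, -0.5, 0.0]
gripper_width: 0.053
gripper_force: 0.0
time_s: 20.7
tcp_pos: [0.3816, -0.2686, 0.2894]
eef_rot: [180.0, 0.0, -94.1]
contact_force: [0.3, -0.1, -0.2]
gripper_width: 0.0528
gripper_force: 0.0
t 20.7 tcp [ 0.3816 -0.2686  0.2894] rpy [180.     0.   -94.06] shift [-0.001 -0.002 -0.004] spin -0.0002 w 0.0528
[250.7 184.2]
[250.7 185.1]
```

View pics/w6.png

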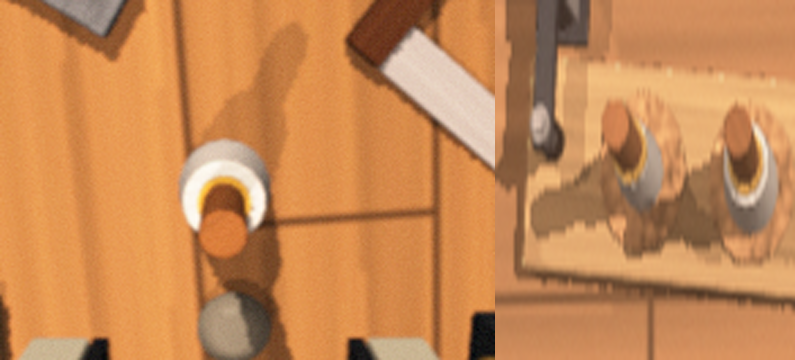

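Both placed mallets stand well. l's handle top is at wrist (249,184), within 1 mm of the prediction, so I'm descending.

```bash
python3 -m inch '0 -0.008 0.2 0 0.6;0 0 0.24 0 0.6;0 0 0.24 0 0.6;0 0 0.24 0 0.6;0 0 0.22 0 0.6;0 0 0.14 0 0.6;0 0 0.06 0 0.6;0 0 0.016 0 0.6' 45
python3 -m inch '0 0 0 0 0.4;0 0 0 0 0.3;0 0 0 0 0;0 0 0 0 0;0 0 0 0 0;0 0 0 0 0;0 0 0 0 0;0 0 0 0 0'
python3 -c "from h import *;go(.5910,-.0190,.206,-94)"
```

```text
time_s: 21.8
tcp_pos: [0.3828, -0.269, 0.086]
eef_rot: [180.0, -0.0, -94.1]
contact_force: [0.4, -0.3, 0.7]
gripper_width: 0.0529
gripper_force: 0.0
time_s: 22.8
tcp_pos: [0.3831, -0.269, 0.0863]
eef_rot: [-180.0, -0.0, -94.1]
contact_force: [0.3, 0.7, 5.4]
gripper_width: 0.0217
gripper_force: 45.0
t 22.8 tcp [ 0.3831 -0.269   0.0863] rpy [-1.7997e+02 -1.0000e-02 -9.4060e+01] shift [-1.76  -1.265 -0.798] spin -0.0002 w 0.0217
```

```bash
python3 -m inch '0 0 -0.05 0 0;0 0 -0.15 0 0;0 0 -0.2 0 0;0 0 -0.2 0 0;0 0 -0.15 0 0;0 0 -0.05 0 0;-0.08 -0.06 0 0 0;-0.16 -0.115 0 0 0'
python3 -m inch '-0.22 -0.16 0 0 0;-0.25 -0.18 0 0 0;-0.25 -0.18 0 0 0;-0.25 -0.18 0 0 0;-0.25 -0.18 0 0 0;-0.18 -0.13 0 0 0;-0.1 -0.07 0 0 0;-0.02 -0.01 0 0 0'
python3 -c "from h import *;go(.591,-.019,.114,-94)"
```

```text
time_s: 23.8
tcp_pos: [0.4109, -0.2341, 0.2048]
eef_rot: [179.9, 0.0, -94.2]
contact_force: [0.1, -1.1, -2.8]
gripper_width: 0.0215
gripper_force: 45.0
time_s: 24.8
tcp_pos: [0.5906, -0.0179, 0.2045]
eef_rot: [179.9, -0.0, -94.0]
contact_force: [-0.5, -0.3, -3.0]
gripper_width: 0.0208
gripper_force: 45.0
t 24.8 tcp [ 0.5906 -0.0179  0.2045] rpy [ 1.7986e+02 -3.0000e-02 -9.4020e+01] shift [ 0.007 -0.004  0.603] spin -0.0 w 0.0208
```

```bash
python3 -m inch '0.005 0 0.05 0 0;0 0 0.1 0 0;0 0 0.15 0 0;0 0 0.15 0 0;0 0 0.1 0 0;0 0 0.04 0 0;0 0 0.01 0 0;0 0 0 0 0'
python3 -c "
from h import *;go(.591,-.019,.1063,-94)
c=capture('wrist');t=capture('top');cv2.imwrite('pics/w7.png',np.hstack([cv2.resize(c['color'][140:240,180:320],(560,400),interpolation=2)]))"
```

```text
time_s: 25.8
tcp_pos: [0.5911, -0.0197, 0.1166]
eef_rot: [-179.9, 0.0, -94.1]
contact_force: [-1.7, 0.5, -2.9]
gripper_width: 0.0213
gripper_force: 45.0
t 25.8 tcp [ 0.5911 -0.0197  0.1166] rpy [-1.7994e+02  1.0000e-02 -9.4070e+01] shift [-0.005  0.001  0.069] spin -0.0002 w 0.0213
```

View pics/w7.png

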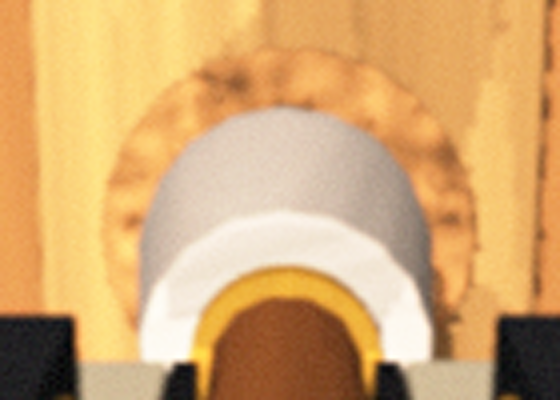

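```bash
python3 -m inch '0 0.004 0.02 0 0;0 0 0.015 0 0;0 0 0.012 0 0;0 0 0.01 0 0;0 0 0.006 0 0;0 0 0.004 0 0;0 0 0 0 0;0 0 0 0 0'
python3 -c "
from h import *;go(.591,-.019,.1063,-94)"
```

```text
time_s: 26.9
tcp_pos: [0.5902, -0.0197, 0.1063]
eef_rot: [-180.0, -0.0, -94.1]
contact_force: [-0.3, 0.5, 1.7]
gripper_width: 0.0212
gripper_force: 45.0
t 26.9 tcp [ 0.5902 -0.0197  0.1063] rpy [-179.98   -0.    -94.06] shift [-0.005 -0.005  0.   ] spin -0.0002 w 0.0212
```

```bash
python3 -m inch '0 0 0 0 0.35;0 0 0 0 0.5;0 0 0 0 0.6;0 0 -0.1 0 0.6;0 0 -0.3 0 0.6;0 0 -0.35 0 0.6;0 0 -0.35 0 0.6;0 0 -0.2 0 0.6'
python3 -c "
from h import *;go(.4386,.0909,.306,-94)"
```

```text
time_s: 27.9
tcp_pos: [0.5908, -0.0198, 0.3056]
eef_rot: [-179.7, 0.1, -94.1]
contact_force: [-0.3, -0.3, -0.1]
gripper_width: 0.0526
gripper_force: 0.0
t 27.9 tcp [ 0.5908 -0.0198  0.3056] rpy [-1.7971e+02  6.0000e-02 -9.4060e+01] shift [-0.665  1.064 -0.007] spin -0.0002 w 0.0526
```

```bash
python3 -m inch '-0.08 0.13 0 0 0.6;-0.13 0.2 0 0 0.6;-0.13 0.22 0 0 0.6;-0.13 0.22 0 0 0.6;-0.12 0.18 0 0 0.6;-0.07 0.11 0 0 0.6;-0.005 0.004 0 0 0.6;0 0 0 0 0.6'
python3 -c "
from h import *;go(.4386,.0909,.31,-94)
c=capture('wrist');t=capture('top');cv2.imwrite('pics/w8.png',np.hstack([cv2.resize(c['color'][80:240,150:370],(495,360),interpolation=2),cv2.resize(t['color'][125:195,180:290],(300,360),interpolation=2)]))
print(proj(c,[.4386,.0909,.160]).round(1))"
```

```text
time_s: 28.9
tcp_pos: [0.4383, 0.0911, 0.3017]
eef_rot: [-179.9, 0.0, -94.0]
contact_force: [0.0, 0.7, -0.6]
gripper_width: 0.0529
gripper_force: 0.0
t 28.9 tcp [0.4383 0.0911 0.3017] rpy [-1.7994e+02  3.0000e-02 -9.4050e+01] shift [ 0.001 -0.002 -0.055] spin -0.0001 w 0.0529
[251.3 186.3]
```

View pics/w8.png

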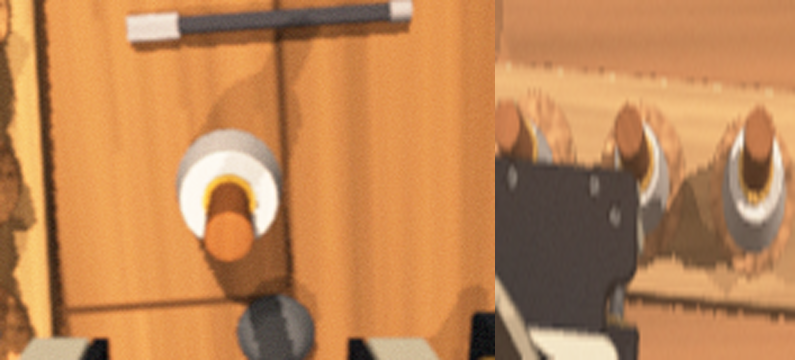

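xl's handle top is at wrist (252,185), matching the prediction. l stands upright on P3.

```bash
python3 -m inch '0 0 0.2 0 0.6;0 0 0.24 0 0.6;0 0 0.24 0 0.6;0 0 0.24 0 0.6;0 0 0.22 0 0.6;0 0 0.14 0 0.6;0 0 0.06 0 0.6;0 0 0.01 0 0.6' 50
python3 -m inch '0 0 0 0 0.4;0 0 0 0 0.3;0 0 0 0 0;0 0 0 0 0;0 0 0 0 0;0 0 0 0 0;0 0 0 0 0;0 0 0 0 0'
python3 -c "from h import *;go(.430,-.115,.22,-94);go(.5845,-.1145,.22,-94)"
```

```text
time_s: 30.0
tcp_pos: [0.4382, 0.0908, 0.0982]
eef_rot: [180.0, -0.0, -94.1]
contact_force: [-0.4, 0.4, -0.2]
gripper_width: 0.0522
gripper_force: 0.0
time_s: 31.0
tcp_pos: [0.4383, 0.0913, 0.0988]
eef_rot: [-180.0, 0.0, -94.1]
contact_force: [1.2, -1.3, 5.7]
gripper_width: 0.0211
gripper_force: 50.0
t 31.0 tcp [0.4383 0.0913 0.0988] rpy [-1.7996e+02  2.0000e-02 -9.4060e+01] shift [ 1.375 -0.042 -0.808] spin -0.0002 w 0.0211
t 31.0 tcp [0.4383 0.0913 0.0988] rpy [-1.7996e+02  2.0000e-02 -9.4060e+01] shift [ 1.299 -1.07  -0.808] spin -0.0002 w 0.0211
```

```bash
python3 -m inch '0 0 -0.05 0 0;0 0 -0.15 0 0;0 0 -0.2 0 0;0 0 -0.2 0 0;0 0 -0.15 0 0;0.05 0 -0.05 0 0;0.12 0 0 0 0;0.2 0 0 0 0'
python3 -m inch '0.22 -0.03 0 0 0;0.22 -0.1 0 0 0;0.2 -0.17 0 0 0;0.15 -0.22 0 0 0;0.09 -0.24 0 0 0;0.04 -0.18 0 0 0;0.01 -0.1 0 0 0;0 -0.03 0 0 0'
python3 -c "from h import *;go(.5845,-.1145,.1265,-94)"
```

```text
time_s: 32.0
tcp_pos: [0.4329, 0.0344, 0.2171]
eef_rot: [179.9, -0.1, -94.0]
contact_force: [-0.5, -0.6, -4.1]
gripper_width: 0.0212
gripper_force: 50.0
time_s: 33.0
tcp_pos: [0.5836, -0.1154, 0.2169]
eef_rot: [179.8, -0.0, -94.1]
contact_force: [-0.2, 0.1, -4.0]
gripper_width: 0.021
gripper_force: 50.0
t 33.0 tcp [ 0.5836 -0.1154  0.2169] rpy [ 1.7984e+02 -1.0000e-02 -9.4130e+01] shift [-0.007 -0.007  0.603] spin -0.0004 w 0.021
```

```bash
python3 -m inch '-0.005 -0.004 0.05 0 0;0 0 0.1 0 0;0 0 0.15 0 0;0 0 0.15 0 0;0 0 0.1 0 0;0 0 0.04 0 0;0 0 0.01 0 0;0 0 0 0 0'
python3 -c "
from h import *;go(.5845,-.1145,.1188,-94)
c=capture('wrist');cv2.imwrite('pics/w9.png',np.hstack([cv2.resize(c['color'][140:240,180:320],(560,400),interpolation=2)]))"
```

```text
time_s: 34.0
tcp_pos: [0.5853, -0.1141, 0.1291]
eef_rot: [-179.9, 0.0, -94.1]
contact_force: [0.5, -0.3, -4.0]
gripper_width: 0.021
gripper_force: 50.0
t 34.0 tcp [ 0.5853 -0.1141  0.1291] rpy [-179.94    0.    -94.06] shift [0.003 0.005 0.069] spin -0.0002 w 0.021
```

View pics/w9.png

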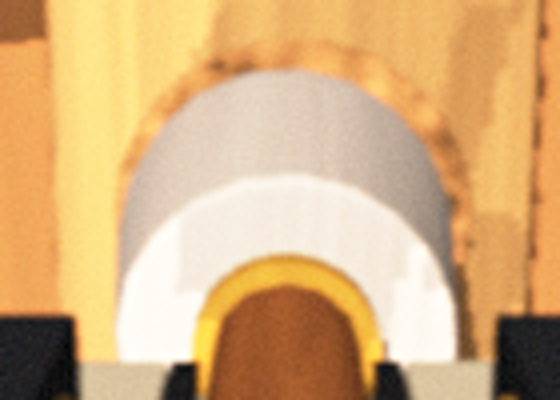

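```bash
python3 -m inch '0 0.007 0.02 0 0;0 0 0.015 0 0;0 0 0.012 0 0;0 0 0.01 0 0;0 0 0.007 0 0;0 0 0.005 0 0;0 0 0 0 0;0 0 0 0 0'
python3 -c "
from h import *;go(.5845,-.1145,.1188,-94)"
```

```text
time_s: 35.05
tcp_pos: [0.5839, -0.1141, 0.1189]
eef_rot: [-180.0, -0.0, -94.1]
contact_force: [-2.7, 1.5, 6.1]
gripper_width: 0.0211
gripper_force: 50.0
t 35.05 tcp [ 0.5839 -0.1141  0.1189] rpy [-1.7997e+02 -1.0000e-02 -9.4060e+01] shift [ 0.002 -0.004  0.001] spin -0.0002 w 0.0211
```

Contact felt. Release, rise and move away (toward −y) to look.

```bash
python3 -m inch '0 0 0 0 0.35;0 0 0 0 0.5;0 0 0 0 0.6;0 0 -0.1 0 0.6;0 0 -0.3 0 0.6;0 0 -0.35 0 0.6;0 0 -0.35 0 0.6;0 0 -0.2 0 0.6'
python3 -m inch '0.1 0 0 0 0.6;0.25 0 0 0 0.6;0.3 0 0 0 0.6;0.3 0 0 0 0.6;0.3 0 0 0 0.6;0.1 0 0 0 0.6;0 0 0 0 0.6;0 0 0 0 0.6'
python3 -c "
from h import *
t=capture('top');s=capture('scene');cv2.imwrite('pics/f.png',np.hstack([cv2.resize(t['color'][110:290,90:420],(440,240),interpolation=2),cv2.resize(s['color'][95:290,170:400],(283,240),interpolation=2)]).repeat(1,0))
for p,h in zip([(.6045,.1702),(.598,.0757),(.5912,-.0188),(.5845,-.114)],(.105,.123,.141,.159)):print([ (proj(c,[*p,h+.02]).round(1)).tolist() for c in(t,s)])"
```

```text
time_s: 36.05
tcp_pos: [0.5845, -0.1143, 0.3178]
eef_rot: [-179.7, 0.0, -94.1]
contact_force: [-0.1, -0.6, -0.8]
gripper_width: 0.0526
gripper_force: 0.0
time_s: 37.05
tcp_pos: [0.5694, -0.3153, 0.3131]
eef_rot: [180.0, 0.0, -94.1]
contact_force: [-0.1, -0.4, 1.1]
gripper_width: 0.0526
gripper_force: 0.0
[[183.6, 149.4], [268.9, 204.0]]
[[228.4, 149.9], [245.7, 178.0]]
[[275.9, 150.6], [224.9, 154.5]]
[[327.0, 151.2], [205.9, 133.1]]
```

View pics/f.png

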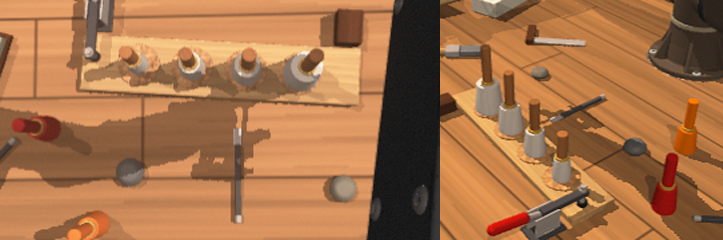

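All four mallets stand upright on their pads, smallest at the clamp. In the top view the handle tops are at about (184,149) for s and (328,150) for xl, as predicted, and the red and orange look-alikes are untouched.

```bash
python3 -c "from plant import *;print(close_job())"
```

```text
the job is handed in; nothing more can be done
None
```

The job is handed in at about 37 s: all four mallets stand upright and centred on the cork pads to within about 1–2 mm, smallest at the toggle clamp to biggest at the far end; the hand-in call returned no verdict.

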